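# Clear the stop peg and offer up the hinge leaf

### The arm

A 7-joint arm with a two-finger parallel gripper is mounted at the origin on the work surface. World frame = base frame: x ahead of the robot, y to its left, z up, the work surface at z = 0. Lengths are in m, angles in rad, forces in N, time in s.
With the tool pointing down it reaches from about 0.4 to 0.85 m from the base axis. Payload 4.5 kg.
Tool frame: the origin (TCP) lies midway between the tips of the shut fingers; the grasp point (between the pads) lies 19 mm behind it (r.grip_point_offset is the distance from the TCP to the grasp point, in m); z points along the fingers, y is the line along which they close (so a half turn about z gives the same grasp; the last joint's range is limited). The gripper opens to 88 mm and grips with 3 to 60 N. Pads are 18 mm wide; open, the fingers measure 123 mm over their backs; the gripper's body (75 mm by 187 mm) begins 45 mm behind the grasp point.
Start: joints at [-1.093, 0.689, -0.195, 1.565, 0.157, 0.902, -0.215], TCP at [0.268, 0.564, 0.239] pointing down, gripper open.
Joint ranges: [-3.01, 3.01], [-0.46, 2.08], [-1.47, 1.51], [0.13, 2.56], [-1, 4.14], [0.04, 2.09], [-2.66, 2.66]. Speed limits (rad/s): [2.57, 2.57, 3.14, 3.14, 3.14, 3.14, 3.14].

### API

Orientations are given as a unit quaternion [x, y, z, w].
In Python, from plant import r, optics gives the robot as it stands.
- The arm moves only by the shell command python3 -m pendant 'ROWS' [OPENING] [FORCE]. ROWS is JSON, a list of rows, each a list of 6 numbers: the shift along the tool's x, y, z as a fraction of full scale, then the turn, a rotation vector about the tool's x, y, z as a fraction of full scale. A call has 1 to 5 rows; each row shifts and turns the commanded pose from where the row before left it, along the tool's axes as they then stand; what a row does not reach is not made up. Full scale, the value 1, is 0.025 m for a shift and pi rad for a turn. A row lasts 1/12 s, in which the tool goes at most 41.7 mm and 7.16 degrees, less where a joint would pass 70% of its speed; a pose out of reach is approached as far as the arm can. A call with a number of a shift or a turn outside -1 to 1 is refused whole. A call with a gripper value outside its range is refused whole. OPENING is the opening, from -1 (shut) to 1 (fully open), set as the call begins (- or left out, the last holds). The fingers move at their own pace and stop on an object; FORCE is the grip in N (left out, the last holds). Time passes only in rows, so rows that do not move let the fingers close. It gives the time, the measured TCP pose, the force, the opening and the grip force at its end, in the units of the state.
- r.get_state(): the state, without advancing time (a new reading comes with each control period).
- optics.snapshot(name): name is "scene" or "side" or "wrist"; returns (picture, depth): 480x640x3 uint8, blue, green, red; 480x640 float32, m along the optical axis (not along the pixel's ray), 0 where there is no reading.
- optics.calibration(name): a dict with "vfov" (degrees; the focal length in pixels is half the picture's height over the tangent of half this angle, whatever the lens; pixels are square), "cx", "cy" (the principal point, pixels), "k1" (the pictures are not rectified: a ray, as slopes to the right and down, at radius r is drawn at 1 + k1 r^2 times it, then the intrinsics apply), "cam_to_world" (4x4, takes a point from camera to world coordinates); the wrist camera has in their place "tool_from_camera" (4x4, takes a point from camera to tool coordinates, whose origin is the TCP and whose axes are the flange's). Camera axes: x right, y up, looking along -z (the intrinsics and any distortion apply to the point x, -y, -z); pixel columns grow to the right and rows downward; lengths in m; the calibration is good to about 2 mm. A picture is of the moment at which its call begins: read the wrist's pose just before it. calibration takes no time and is no camera call.
- r.finish_job(): hands the job in; it is judged then, once.
The state is a dict: "clock": time; "q": joint angles; "qd": joint speeds; "joint_torque": joint torques, N m; "tool_pos": TCP position; "eef_rot": TCP orientation; "contact_force": force on the tool from outside, world axes, zero at the start; "moment": the same for the moment, N m; "opening": opening from 0.0 (shut) to 1.0 (fully open); "finger_force": force on a finger pad.
Only numpy, scipy, OpenCV 4.12 (cv2) and the standard library are available. Lean on these libraries where they do the work, as an engineer would, in place of code of your own. Each camera call takes 0.05 s, during which the arm holds its last target. There are 200 camera calls.

### The job

Use the mallet, not the fingers, to drive the stop peg on the hinge jig down flush with its board, then set the mallet down on the bench, off the jig. Take the hinge leaf with the single middle knuckle out of the rack and bring its knuckle in between the two knuckles on the jamb block so that the pin holes line up, the leaf upright and square to the jamb. Finish while still holding it there in the gripper, centred in the gap, not resting on the lower knuckle or pressed hard against the jamb, with the other leaf and all else on the bench left alone.

Things in the scene. Friction and masses are not known exactly. Their poses are not given: they have to be found in the camera images.
- jig: Fixed wooden jig; origin under the centre of its board, x from peg to jamb (within 0.3 rad of world x), z up. Board 160 x 100 x 25 mm high. Jamb block: x +34..79, y +-45, top z 118. On its -x face a fixed steel leaf, plate face x=+30, y -45..+17, z 35..109. Its two knuckles: outside 18 mm, hole 10, upright axis x=+20, y=0, at z 35..56 and 88..109: a 32 mm gap. Peg axis at x=-30, y=0.
- jamb_eye (a point): Point on the fixed hinge's pin axis at mid height of the gap between its two knuckles: (20, 0, 72.5) mm in the jig frame; axes as the jig. The loose leaf's leaf_eye has to be brought here. A loose knuckle that touches the fixed plate is 1 mm past it in x.
- stop_peg: The stop peg: a 20 mm round wooden peg that slides straight down into the jig's board, gripped by a spring clip: it takes about 7 to 8 N to move it, and it stays where it is left. Origin: on its axis, 28 mm below its flat top. It starts 22 to 28 mm proud of the board. Standing up, it is in the way of the leaf's lower edge.
- peg_top (a point): Centre of the peg's flat top: 47 to 53 mm above the bench at the start, 25 mm when flush with the board (its lowest).
- mallet: Loose wooden mallet, 0.17 to 0.34 kg, standing on a striking face; origin: centre of that face. Head 40 (x) x 60 (y) x 70 mm (z). Handle runs level to its -x: 20 mm wide (y), 24 high, centre line z = 35 mm, x -20..-130. Centre of mass about 12 mm behind the head's centre. Yaw within 0.4 rad of the world; across the bench from the rack.
- mallet_mid (a point): Centre of the mallet's head, 35 mm above its lower striking face; axes as the mallet.
- rack: Fixed low wooden rack with two slots that run along its x, at y = +36 and y = -36 mm; the leaves stand in them. 56 (x) x 116 (y) x 30 mm high; slots 6.5 mm wide, slot floor 10 mm above the bench. Origin: centre of its underside.
- leaf: Loose steel leaf to use, 0.14 to 0.22 kg, standing on edge in a rack slot, its x along the slot. Plate 62 (x) x 5 (y) x 74 mm high. Origin: middle of its lower edge, 10 mm above the bench at the start. Towards +x one knuckle (outside 18 mm, z 25..49), upright axis 44 mm from the origin, on a 5 mm thick neck. Grasp from above across the thickness.
- leaf_eye (a point): Centre of the loose leaf's knuckle hole: (44, 0, 37) mm in the leaf's frame; axes as the leaf.
- other_leaf: Leaf of the same plate size standing in the other slot, with two knuckles, at top and bottom of its edge: not the one to use. Origin as for the leaf.
- pot0: Bystander: small round ceramic pot, 48 mm across, 32 mm high. Origin under its centre.
- pot1: Bystander: the same kind of pot.
- pot2: Bystander: the same kind of pot.
- pot_lid: Bystander: blue ceramic lid, 52 mm across, 11 mm high.
- swage_block: Bystander: grooved brass block 70 x 34 x 30 mm.
- glue: Bystander: small bottle 34 mm across, 85 mm high.
- stake: Bystander: steel cylinder 80 mm across, 60 mm high.
There are look-alikes about, which are no part of the job. Leave any pink or yellow look-alike of the leaf alone.

How it is judged:
On the way, in this order (a step that is already met when the one before it is completed fails the run):
1. the mallet is lifted clear of the bench in the gripper (height (world z) of mallet_mid above 0.055 m and contact force between the fingers and mallet above 2 N), for 0.1 s.
2. the peg is flush (within 4 mm), driven with the mallet's head over it (height (world z) of peg_top below 0.029 m and distance between mallet_mid and peg_top below 0.065 m).
3. the mallet rests on the bench, let go, off the jig (height (world z) of mallet_mid below 0.042 m and linear speed of mallet below 0.02 m/s and contact force between anything else and mallet above 0.3 N and contact force between the fingers and mallet below 0.2 N and contact force between jig and mallet below 0.1 N), for 0.2 s.
4. the leaf is lifted out of the rack in the gripper (height (world z) of leaf above 0.033 m and contact force between the fingers and leaf above 2 N), for 0.1 s.
At the end, for the whole second after the job is handed in: The gripper holds the leaf still: hole within 4 mm of the fixed pin axis, 3.7 mm of the gap's mid height; axes parallel within 0.09 rad, leaf square within 0.2 rad; under 8 N on the jig. Peg flush within 4 mm; mallet at rest on the bench, let go, off the jig (horizontal distance between leaf_eye and jamb_eye below 0.004 m and z of leaf_eye in the frame of jamb_eye between -0.0037 and 0.0037 m and angle between the z axis of leaf_eye and the z axis of jamb_eye, either way round below 0.09 rad and angle between the x axis of leaf_eye and the x axis of jamb_eye, either way round below 0.2 rad and contact force between the fingers and leaf above 2 N and contact force between jig and leaf below 8 N and linear speed of each of leaf, mallet below 0.02 m/s and height (world z) of peg_top below 0.029 m and height (world z) of mallet_mid below 0.042 m and contact force between the fingers and mallet below 0.2 N and contact force between jig and mallet below 0.1 N); the arm keeps its last pose, push and grip.
It fails at once if the fingers push the stop peg (contact force between the fingers and stop_peg above 1 N).
It fails at once if the other leaf is moved (distance of other_leaf from where it was at the start of the episode above 0.025 m).
It fails at once if a bystander is moved (distance of any of pot0, pot1, pot2, pot_lid, swage_block, glue, stake from where it was at the start of the episode above 0.03 m).
It also fails if it takes over 56 s, if anything falls off the work surface, if the arm or the gripper's body presses on something with over 40 N, if the wrist force passes 120 N, or if a joint passes its speed limit or range.

## Working session

There is one attempt and no reset: what is moved stays moved. The work goes in short steps, Python scripts to look and compute and a shell command to move; the robot and the scene stay as the last step left them, time stands still between calls to the robot, and variables do not carry over. Pictures are saved under pics/ and viewed, at most 10 in all, crops included, and the job is handed in when it is done.

```bash
mkdir -p pics; ls; cat > h.py <<'E'
import numpy as np, cv2
from scipy.spatial.transform import Rotation as R
from plant import r, optics
def snap(n):
    s=r.get_state(); p,d=optics.snapshot(n); c=optics.calibration(n)
    if 'cam_to_world' in c: T=np.array(c['cam_to_world'])
    else:
        W=np.eye(4); W[:3,:3]=R.from_quat(s['eef_rot']).as_matrix(); W[:3,3]=s['tool_pos']; T=W@np.array(c['tool_from_camera'])
    return p,d,c,T
def rays(uv,c,T):
    uv=np.atleast_2d(np.array(uv,float)); f=240/np.tan(np.radians(c['vfov'])/2)
    K=np.array([[f,0,c['cx']],[0,f,c['cy']],[0,0,1]])
    a=(uv-[c['cx'],c['cy']])/f; b=a.copy()
    for _ in range(30): b=a/(1+c['k1']*(b**2).sum(1,keepdims=True))
    return np.c_[b[:,0],-b[:,1],-np.ones(len(b))]@T[:3,:3].T, T[:3,3]
def onz(uv,z,c,T):
    D,o=rays(uv,c,T); return o+D*((z-o[2])/D[:,2])[:,None]
def cloud(d,c,T):
    v,u=np.mgrid[:480,:640]; D,o=rays(np.c_[u.ravel(),v.ravel()],c,T)
    P=(o+D*d.reshape(-1,1)).reshape(480,640,3); P[d==0]=np.nan; return P
def proj(P,c,T):
    P=np.atleast_2d(P); q=(P-T[:3,3])@T[:3,:3]; f=240/np.tan(np.radians(c['vfov'])/2)
    a=np.c_[q[:,0]/-q[:,2],-q[:,1]/-q[:,2]]; a=a*(1+c['k1']*(a**2).sum(1,keepdims=True)); return a*f+[c['cx'],c['cy']]
E
python3 - <<'E'
from h import *
for n in ['scene','side','wrist']:
    p,d,c,T=snap(n); cv2.imwrite(f'pics/{n}0.png',p); np.savez(f'{n}0.npz',p=p,d=d,T=T)
    print(n,c['vfov'],c['k1'],T[:3,3].round(3),(-T[:3,2]).round(2),np.isfinite(d).mean(),(d>0).mean())
print(r.get_state())
E
```

```text
pics
scene 45.21871759650501 -0.18178899813849264 [1.102 0.66  0.685] [-0.52 -0.63 -0.58] 1.0 0.9958723958333333
side 47.76764284396165 -0.15672673052917566 [ 0.374 -0.559  0.827] [ 0.18  0.6  -0.78] 1.0 0.996103515625
wrist 68.75913038057999 -0.059088129032629486 [0.191 0.602 0.384] [ 0.29 -0.14 -0.95] 1.0 0.99599609375
{'clock': 0.15, 'q': array([-1.09319939,  0.68980451, -0.19451106,  1.56606763,  0.15727195,
        0.90249094, -0.2150566 ]), 'qd': array([-1.41160605e-05, -1.28663829e-03,  1.82329729e-03, -3.23089647e-03,
        1.31204414e-03, -4.54453363e-04, -5.89077859e-04]), 'joint_torque': array([-9.77336349e-04, -5.27860987e+01, -1.26860451e+00, -1.53586471e+01,
       -5.25607460e-02,  3.90345711e-03,  1.06371385e-04]), 'tool_pos': array([0.26819048, 0.56401929, 0.23809561]), 'eef_rot': array([ 2.20045723e-01,  9.75489313e-01, -6.83987438e-04, -1.09901713e-04]), 'contact_force': array([-0.28908071, -0.05541272, -1.46314753]), 'moment': array([-0.03780004,  0.00274207,  0.01566331]), 'finger_force': 0.0, 'opening': 0.9986279295622869}
```

View pics/scene0.png

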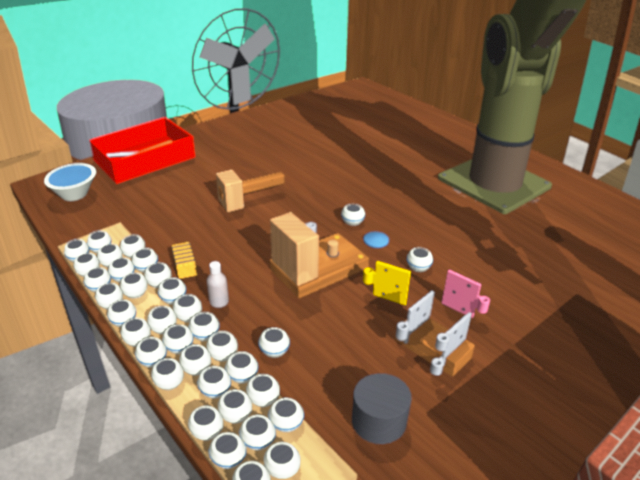

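View pics/side0.png

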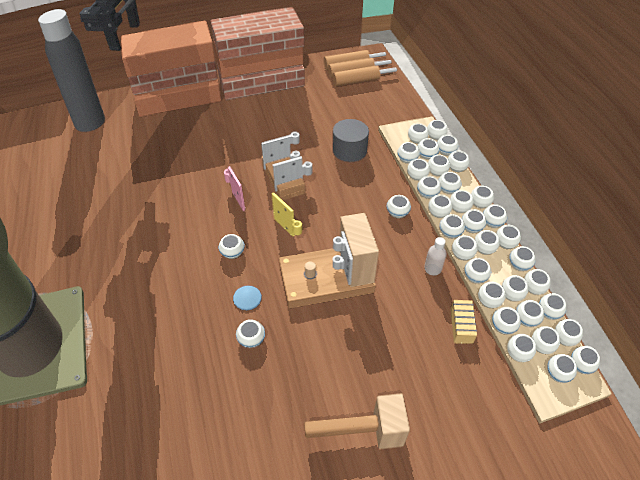

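The scene view shows two grey leaves in the rack, at scene (415,318) and (455,345). The yellow one at (390,283) and the pink one at (462,293) are look-alikes to leave. The (415,318) leaf seems to have one knuckle, at (403,331), and the other has two, at (442,342) and (437,367). I'll confirm this in a crop while measuring.

```bash
cat > m.py <<'E'
from h import *
out={}
for n in ['scene','side']:
    z=np.load(n+'0.npz'); c=optics.calibration(n); out[n]=(z['p'],cloud(z['d'],c,z['T']),c,z['T'])
E
python3 - <<'E'
from m import *
a=cv2.resize(out['scene'][0][250:390,360:500],(560,560),interpolation=cv2.INTER_CUBIC)
b=cv2.resize(out['side'][0][120:220,240:330],None,fx=5,fy=5,interpolation=cv2.INTER_CUBIC)
b=cv2.resize(b,(240,266)); o=np.zeros((560,800,3),np.uint8); o[:,:560]=a; o[:266,560:]=b
cv2.imwrite('pics/leaves.png',o)
def rect(n,zlo,zhi,box,lab):
    P=out[n][1]; m=(P[...,2]>zlo)&(P[...,2]<zhi)&(P[...,0]>box[0])&(P[...,0]<box[1])&(P[...,1]>box[2])&(P[...,1]<box[3])
    k,l,st,ce=cv2.connectedComponentsWithStats(m.astype(np.uint8))
    for i in range(1,k):
        if st[i,4]<15: continue
        Q=P[l==i]; rc=cv2.minAreaRect((Q[:,:2]*1000).astype(np.float32))
        print(lab,n,'px',ce[i].round(),st[i,4],'med',np.median(Q,0).round(4),'rect',np.round(rc[0],1),np.round(rc[1],1),round(rc[2],1))
B=(0.3,0.9,-0.5,0.5)
for n in out:
    rect(n,.112,.125,B,'jamb'); rect(n,.0655,.075,B,'z70'); rect(n,.08,.09,B,'z84'); rect(n,.022,.029,B,'z25')
    rect(n,.044,.056,B,'z50')
E
```

```text
jamb scene px [294. 229.] 872 med [ 6.093e-01 -6.000e-04  1.185e-01] rect [606.1  -5.1] [93.7 47.6] 85.5
z70 scene px [228. 178.] 268 med [ 0.5619 -0.302   0.069 ] rect [ 560.7 -304.6] [67.3 40.4] 78.0
z70 scene px [295. 257.] 204 med [0.6264 0.0274 0.0699] rect [624.5   2. ] [39.2 99.9] 21.6
z70 scene px [393. 269.] 181 med [0.5075 0.1462 0.0708] rect [507.7 143.2] [10.5 62.9] 26.7
z70 scene px [215. 273.] 40 med [ 0.7551 -0.0322  0.0697] rect [753.9 -34.2] [10.4 17.2] 57.5
z70 scene px [464. 280.] 182 med [0.4327 0.2423 0.0712] rect [431.6 240.9] [10.4 62.7] 12.3
z70 scene px [419. 309.] 100 med [0.5494 0.244  0.0707] rect [542.7 243.1] [60.9  5.8] 3.2
z70 scene px [458. 330.] 77 med [0.5329 0.3143 0.0702] rect [533.1 314.3] [56.7  2.5] 7.2
z70 scene px [440. 347.] 53 med [0.5843 0.3218 0.0703] rect [582.6 320.4] [ 9.1 16.5] 32.6
z84 scene px [295. 251.] 218 med [0.6263 0.0307 0.085 ] rect [624.5   2.6] [40.7 98.7] 22.8
z84 scene px [214. 265.] 73 med [ 0.752  -0.0361  0.0848] rect [751.2 -37.9] [18.  15.7] 56.7
z84 scene px [421. 302.] 113 med [0.5444 0.2422 0.0836] rect [541.1 24
[... 14322 characters left out ...]
 816. -144.] [35.7 33.8] 84.0
z50 side px [531. 308.] 157 med [ 0.8632 -0.1962  0.0452] rect [ 863.4 -197.9] [35.3 34.1] 26.9
z50 side px [509. 317.] 180 med [ 0.8163 -0.2008  0.0451] rect [ 816.7 -200. ] [37.1 32.7] 36.0
z50 side px [548. 336.] 170 med [ 0.8628 -0.2567  0.045 ] rect [ 863.9 -254.9] [31.6 38. ] 9.6
z50 side px [565. 333.] 17 med [ 0.8967 -0.2596  0.0445] rect [ 896.3 -259.8] [ 6.3 11.1] 8.6
z50 side px [523. 343.] 180 med [ 0.8152 -0.2524  0.0451] rect [ 815.9 -254.6] [35.3 34.2] 15.1
z50 side px [564. 364.] 163 med [ 0.862  -0.3116  0.045 ] rect [ 861.8 -309.4] [34.  31.5] 26.1
z50 side px [346. 425.] 952 med [ 0.491  -0.2953  0.0465] rect [ 506.  -300.1] [ 41.  151.6] 68.0
```

View pics/leaves.png

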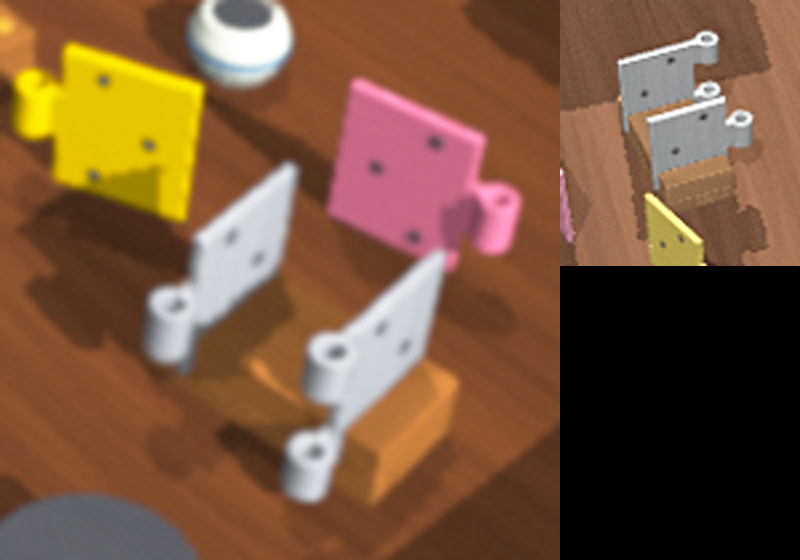

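The crop confirms it: the leaf at scene (415,318) has a single mid-height knuckle at about world (0.590,0.250), so that's the one to use. The rear leaf at (455,345) has two knuckles, and the yellow and pink ones are decoys. The mallet head is at about (0.560,-0.306) with yaw about -10.5°. The jig is at about (0.550,-0.003) with yaw about -4.2°, and the peg top is at z≈0.050.

```bash
cat >> h.py <<'E'
def plan(pos,ydeg=None):
    "shift in tool axes (units of 25mm, after turning) and tool-z turn in deg + units"
    s=r.get_state(); M=R.from_quat(s['eef_rot']).as_matrix(); y=M[:,1]; cur=np.degrees(np.arctan2(y[1],y[0]))
    dw=0 if ydeg is None else (ydeg-cur+90)%180-90
    N=R.from_euler('z',dw,degrees=True).as_matrix()@M
    print('yawY',cur.round(2),'turn z deg',round(-dw,2),'units',round(-dw/180,4),'tilt(tool x,y err deg)',np.degrees(M[2,:2]).round(2),
      'shift units',((np.array(pos)-s['tool_pos'])@N/0.025).round(3),'mm',((np.array(pos)-s['tool_pos'])@N*1000).round(1),'t',s['clock'])
E
python3 - <<'E'
from m import *
for n in out:
    P=out[n][1].reshape(-1,3); Q=P[(P[:,2]>.13)&(P[:,2]<.5)&(P[:,0]>.15)&(P[:,0]<.9)&(abs(P[:,1])<.75)]
    H,_,_=np.histogram2d(Q[:,0],Q[:,1],bins=[np.arange(.1,1,.1),np.arange(-.8,.9,.1)]); print(n,len(Q)); print([(round(.1+.1*i,1),round(-.8+.1*j,1),int(H[i,j])) for i,j in np.argwhere(H>20)])
a=np.radians(-10.5); x=np.array([np.cos(a),np.sin(a)]); m=np.array([.560,-.3065])-.006*x
plan([m[0],m[1],.16],79.5)
E
```

```text
scene 2988
[(np.float64(0.5), np.float64(0.5), 200), (np.float64(0.5), np.float64(0.6), 207), (np.float64(0.6), np.float64(0.5), 550), (np.float64(0.6), np.float64(0.6), 2031)]
side 8745
[(np.float64(0.1), np.float64(0.5), 88), (np.float64(0.1), np.float64(0.6), 208), (np.float64(0.2), np.float64(0.4), 816), (np.float64(0.2), np.float64(0.5), 1058), (np.float64(0.2), np.float64(0.6), 654), (np.float64(0.3), np.float64(0.5), 843), (np.float64(0.3), np.float64(0.6), 864), (np.float64(0.4), np.float64(0.5), 750), (np.float64(0.4), np.float64(0.6), 775), (np.float64(0.5), np.float64(0.5), 786), (np.float64(0.5), np.float64(0.6), 791), (np.float64(0.6), np.float64(0.5), 552), (np.float64(0.6), np.float64(0.6), 550)]
yawY 64.58 turn z deg -14.92 units -0.0829 tilt(tool x,y err deg) [-0.   -0.08] shift units [-17.582 -32.106   3.17 ] mm [-439.6 -802.7   79.2] t 0.15
```

```bash
python3 -m pendant '[[-0.42,-0.9,-0.2,0,0,0],[-0.42,-0.9,-0.2,0,0,0],[-0.42,-0.9,0,0,0,0],[-0.42,-0.9,0,0,0,0],[-0.42,-0.9,0,0,0,0]]' 1 && python3 -m pendant '[[-0.42,-0.9,0,0,0,-0.0276],[-0.42,-0.9,0,0,0,-0.0276],[0,0,0,0,0,-0.0276],[0,0,0,0,0,0]]' && python3 - <<'E'
from h import *
a=np.radians(-10.5); x=np.array([np.cos(a),np.sin(a)]); m=np.array([.560,-.3065])-.006*x
plan([m[0],m[1],.16],79.5)
E
```

```text
clock: 0.57
tool_pos: [0.2673, 0.439, 0.2486]
eef_rot: [0.22, 0.975, -0.0, 0.0]
contact_force: [0.7, -0.0, 0.2]
opening: 1.002
finger_force: 0.0
clock: 0.9
tool_pos: [0.2696, 0.3891, 0.2487]
eef_rot: [0.092, 0.996, -0.001, -0.0]
contact_force: [0.7, 0.5, 0.4]
opening: 1.002
finger_force: 0.0
yawY 79.5 turn z deg -0.0 units -0.0 tilt(tool x,y err deg) [-0.   -0.06] shift units [-16.254 -25.238   3.577] mm [-406.3 -630.9   89.4] t 0.9
```

```bash
A='[-0.64,-1,0,0,0,0]'; python3 -m pendant '[[-0.64,-1,0,0,0,0],[-0.64,-1,0,0,0,0],[-0.64,-1,0,0,0,0],[-0.64,-1,0,0,0,0],[-0.64,-1,0,0,0,0]]' >/dev/null && python3 -m pendant '[[-0.64,-1,0,0,0,0],[-0.64,-1,0,0,0,0],[-0.64,-1,0,0,0,0],[-0.64,-1,0,0,0,0],[-0.64,-1,0,0,0,0]]' >/dev/null && python3 -m pendant '[[-0.64,-1,0,0,0,0],[-0.64,-1,0,0,0,0],[-0.64,-1,0,0,0,0],[-0.64,-1,0,0,0,0],[-0.64,-1,0,0,0,0]]' && python3 -m pendant '[[-0.64,-1,0.2,0,0,0],[-0.64,-1,0.2,0,0,0],[-0.64,-1,0.2,0,0,0],[-0.64,-1,0.2,0,0,0],[-0.64,-1,0.2,0,0,0]]' && python3 -m pendant '[[-0.64,-1,0.3,0,0,0],[-0.64,-1,0.3,0,0,0],[-0.64,-1,0.3,0,0,0],[0,0,0,0,0,0],[0,0,0,0,0,0]]' && python3 - <<'E'
from h import *
p,d,c,T=snap('wrist'); P=cloud(d,c,T); cv2.imwrite('pics/w1.png',p)
m=((P[...,2]>.062)&(P[...,2]<.08)&(P[...,1]<-.2)&(P[...,0]>.48)).astype(np.uint8)
k,l,st,ce=cv2.connectedComponentsWithStats(m)
for i in range(1,k):
    if st[i,4]>200:
        Q=P[l==i]; print(st[i],np.median(Q,0).round(4),cv2.minAreaRect((Q[:,:2]*1000).astype(np.float32)))
m=(P[...,2]>.04)&(P[...,2]<.055)&(P[...,1]<-.2)&(P[...,0]<.53); Q=P[m]; print(len(Q),cv2.minAreaRect((Q[:,:2]*1000).astype(np.float32)) if len(Q) else '')
a=np.radians(-10.5); x=np.array([np.cos(a),np.sin(a)]); m=np.array([.560,-.3065])-.006*x
plan([m[0],m[1],.16],79.5)
E
```

```text
clock: 2.15
tool_pos: [0.438, -0.0225, 0.2488]
eef_rot: [0.093, 0.996, 0.0, 0.0]
contact_force: [1.1, -0.1, -0.2]
opening: 0.995
finger_force: 0.0
clock: 2.57
tool_pos: [0.494, -0.1602, 0.2234]
eef_rot: [0.093, 0.996, 0.0, 0.0]
contact_force: [0.8, 1.0, -0.2]
opening: 0.995
finger_force: 0.0
clock: 2.98
tool_pos: [0.5266, -0.243, 0.2002]
eef_rot: [0.094, 0.996, 0.0, -0.0]
contact_force: [-0.3, 1.3, -0.4]
opening: 0.998
finger_force: 0.0
[ 217  252   71   45 2995] [ 0.5554 -0.3039  0.0698] ((557.3723754882812, -305.4894104003906), (60.84514617919922, 39.66868209838867), 78.42341613769531)
2921 ((514.0740966796875, -406.61376953125), (95.5055923461914, 303.1221618652344), 16.348098754882812)
yawY 79.38 turn z deg -0.12 units -0.0007 tilt(tool x,y err deg) [0.02 0.07] shift units [-1.554 -2.327  1.623] mm [-38.8 -58.2  40.6] t 3.0333
```

View pics/w1.png

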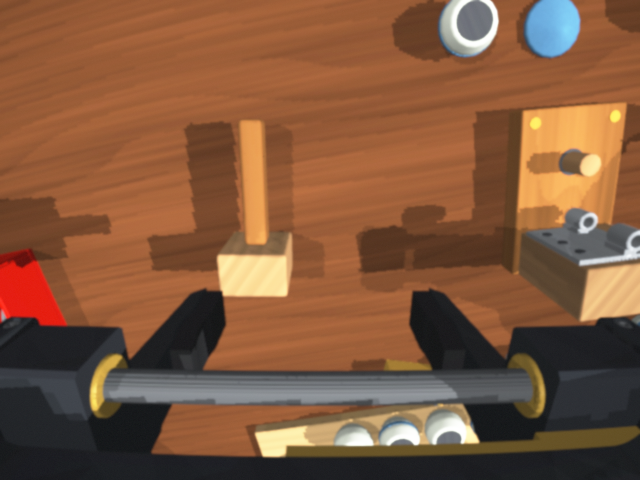

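The wrist view shows the mallet head at about pixel (255,265) with the handle running up to (252,120). The wrist and fixed-camera estimates agree to 2 mm, at (0.558,-0.306) with yaw -11°.

```bash
python3 -m pendant '[[-0.4,-0.6,0.1,0,0,0.001],[-0.4,-0.6,0.1,0,0,0.001],[-0.4,-0.6,0.1,0,0,0.001],[-0.4,-0.5,0.1,0,0,0],[0,0,0,0,0,0]]' && python3 - <<'E'
from h import *
a=np.radians(-11); x=np.array([np.cos(a),np.sin(a)]); m=np.array([.5583,-.306])-.006*x
plan([m[0],m[1],.026],79)
E
```

```text
clock: 3.45
tool_pos: [0.5556, -0.3072, 0.191]
eef_rot: [0.097, 0.995, -0.001, 0.001]
contact_force: [-0.6, -0.2, -0.6]
opening: 1.003
finger_force: 0.0
yawY 78.82 turn z deg -0.18 units -0.001 tilt(tool x,y err deg) [-0.09 -0.06] shift units [0.154 0.073 6.601] mm [  3.9   1.8 165. ] t 3.45
```

```bash
python3 -m pendant '[[0.15,0.07,0.95,0,0,-0.001],[0,0,0.95,0,0,0],[0,0,0.95,0,0,0],[0,0,0.95,0,0,0],[0,0,0.95,0,0,0]]' && python3 -m pendant '[[0,0,0.8,0,0,0],[0,0,0.6,0,0,0],[0,0,0.45,0,0,0],[0,0,0,0,0,0],[0,0,0,0,0,0]]' && python3 -m pendant '[[0,0,0,0,0,0],[0,0,0,0,0,0],[0,0,0,0,0,0],[0,0,0,0,0,0],[0,0,0,0,0,0]]' -1 45 &&  python3 -m pendant '[[0,0,0,0,0,0],[0,0,0,0,0,0],[0,0,0,0,0,0]]'
```

```text
clock: 3.87
tool_pos: [0.5517, -0.3004, 0.0722]
eef_rot: [0.094, 0.996, 0.001, 0.0]
contact_force: [0.8, -0.3, -0.2]
opening: 1.004
finger_force: 0.0
clock: 4.28
tool_pos: [0.5515, -0.3019, 0.0265]
eef_rot: [0.094, 0.996, 0.0, -0.0]
contact_force: [-0.5, -0.5, -0.6]
opening: 1.001
finger_force: 0.0
clock: 4.7
tool_pos: [0.5516, -0.3041, 0.0269]
eef_rot: [0.095, 0.995, -0.0, 0.001]
contact_force: [-0.0, -0.2, 3.5]
opening: 0.678
finger_force: 45.0
clock: 4.95
tool_pos: [0.5516, -0.3041, 0.0269]
eef_rot: [0.095, 0.995, -0.0, 0.001]
contact_force: [-0.7, -2.1, 6.2]
opening: 0.677
finger_force: 45.0
```

```bash
python3 -m pendant '[[0,0,-0.5,0,0,0],[0,0,-0.9,0,0,0],[0,0,-0.9,0,0,0],[0,0,-0.9,0,0,0],[0,0,-0.5,0,0,0]]' && python3 -m pendant '[[0,0.5,0,0,0,-0.0125],[0,0.8,0,0,0,-0.0125],[0,0.8,0,0,0,-0.0125],[0,0.8,0,0,0,0],[0,0.5,0,0,0,0]]' && python3 - <<'E'
from h import *
plan([.513,0,.10],85.8)
E
```

```text
clock: 5.37
tool_pos: [0.5519, -0.3031, 0.1211]
eef_rot: [0.095, 0.996, 0.0, 0.001]
contact_force: [0.1, 0.6, -2.5]
opening: 0.674
finger_force: 45.0
clock: 5.78
tool_pos: [0.5607, -0.2143, 0.1174]
eef_rot: [0.034, 0.999, 0.002, -0.001]
contact_force: [0.8, 1.0, -2.6]
opening: 0.678
finger_force: 45.0
yawY 86.15 turn z deg 0.35 units 0.0019 tilt(tool x,y err deg) [0.14 0.2 ] shift units [2.528 8.409 0.732] mm [ 63.2 210.2  18.3] t 5.7833
```

```bash
python3 -m pendant '[[0.5,0.8,0,0,0,0.002],[0.5,0.9,0,0,0,0],[0.5,0.9,0,0,0,0],[0.5,0.9,0,0,0,0],[0.5,0.9,0,0,0,0]]' >/dev/null && python3 -m pendant '[[0,0.9,0,0,0,0],[0,0.9,0,0,0,0],[0,0.7,0,0,0,0],[0,0.5,0,0,0,0],[0,0,0,0,0,0]]' && python3 -m pendant '[[0,0,0,0,0,0],[0,0,0,0,0,0]]' && python3 - <<'E'
from h import *
plan([.513,0,.10],85.8)
p,d,c,T=snap('side'); q,_,_,_=snap('scene')
cv2.imwrite('pics/s2.png',np.hstack([cv2.resize(p[180:360,220:420],(400,360)),cv2.resize(q[160:300,230:390],(400,360))]))
P=cloud(d,c,T); m=(P[...,2]>.145)&(P[...,2]<.17)
E
```

```text
clock: 6.62
tool_pos: [0.5132, -0.0251, 0.1182]
eef_rot: [0.036, 0.999, 0.002, -0.0]
contact_force: [0.9, -0.1, -2.2]
opening: 0.683
finger_force: 45.0
clock: 6.78
tool_pos: [0.5126, -0.0309, 0.1183]
eef_rot: [0.04, 0.999, -0.001, -0.001]
contact_force: [-0.4, -0.8, -3.3]
opening: 0.674
finger_force: 45.0
yawY 85.47 turn z deg -0.33 units -0.0018 tilt(tool x,y err deg) [ 0.07 -0.07] shift units [0.075 1.234 0.73 ] mm [ 1.9 30.9 18.3] t 6.7833
```

View pics/s2.png

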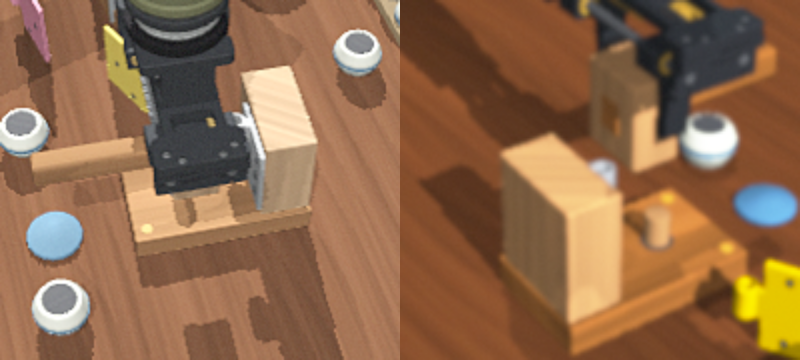

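The mallet is held firm and level, about 31 mm short of the peg in y. I'll shift it over, descend and drive the peg.

```bash
python3 -m pendant '[[0.04,0.6,0,0,0,-0.002],[0.04,0.65,0,0,0,0],[0,0,0,0,0,0],[0,0,0,0,0,0]]' && python3 -m pendant '[[0,0,0.4,0,0,0],[0,0,0.6,0,0,0],[0,0,0.5,0,0,0],[0,0,0.3,0,0,0],[0,0,0.3,0,0,0]]' && python3 -m pendant '[[0,0,0.2,0,0,0],[0,0,0.2,0,0,0],[0,0,0.15,0,0,0],[0,0,0,0,0,0],[0,0,0,0,0,0]]'
```

```text
clock: 7.22
tool_pos: [0.5136, 0.0014, 0.1187]
eef_rot: [0.036, 0.999, -0.0, -0.0]
contact_force: [-0.3, -0.3, -3.8]
opening: 0.676
finger_force: 45.0
clock: 7.63
tool_pos: [0.5132, -0.0002, 0.0655]
eef_rot: [0.037, 0.999, -0.001, -0.0]
contact_force: [-1.7, -1.1, 3.4]
opening: 0.674
finger_force: 45.0
clock: 8.05
tool_pos: [0.514, 0.0025, 0.0522]
eef_rot: [0.036, 0.999, 0.001, 0.0]
contact_force: [0.2, -0.5, -2.6]
opening: 0.676
finger_force: 45.0
```

```bash
python3 -m pendant '[[0,0,0.1,0,0,0],[0,0,0.1,0,0,0],[0,0,0.05,0,0,0],[0,0,0,0,0,0]]' && python3 -m pendant '[[0,0,-0.2,0,0,0],[0,0,-0.5,0,0,0],[0,0,-0.8,0,0,0],[0,0,-0.8,0,0,0],[0,0,-0.5,0,0,0]]'
```

```text
clock: 8.38
tool_pos: [0.5143, 0.0026, 0.0514]
eef_rot: [0.035, 0.999, 0.0, 0.002]
contact_force: [-8.9, 0.8, 52.1]
opening: 0.678
finger_force: 45.0
clock: 8.8
tool_pos: [0.5144, 0.0028, 0.1177]
eef_rot: [0.035, 0.999, 0.001, 0.001]
contact_force: [1.3, 0.1, -3.6]
opening: 0.677
finger_force: 45.0
```

The force rose to 52 N with the mallet stopped at flush height, so the peg is down. Next I'll set the mallet down at about (0.53,-0.22).

```bash
python3 -m pendant '[[0,-0.5,0,0,0,0],[0,-0.9,0,0,0,0],[0,-0.9,0,0,0,0],[0,-0.9,0,0,0,0],[0,-0.9,0,0,0,0]]' >/dev/null && python3 -m pendant '[[0,-0.9,0,0,0,0],[0,-0.9,0,0,0,0],[0,-0.9,0,0,0,0],[0,-0.9,0.5,0,0,0],[0,-0.6,0.6,0,0,0]]' >/dev/null && python3 -m pendant '[[0,-0.4,0.8,0,0,0],[0,0,0.8,0,0,0],[0,0,0.4,0,0,0],[0,0,0.2,0,0,0],[0,0,0,0,0,0]]' && python3 -m pendant '[[0,0,0,0,0,0],[0,0,0,0,0,0]]'
```

```text
clock: 10.05
tool_pos: [0.4979, -0.2139, 0.0329]
eef_rot: [0.035, 0.999, 0.001, -0.001]
contact_force: [-0.6, -0.0, -3.0]
opening: 0.678
finger_force: 45.0
clock: 10.22
tool_pos: [0.4988, -0.2149, 0.0346]
eef_rot: [0.036, 0.999, 0.0, 0.001]
contact_force: [0.4, 0.2, -1.9]
opening: 0.679
finger_force: 45.0
```

Descend the last ~7 mm, then release.

```bash
python3 -m pendant '[[0,0,0.14,0,0,0],[0,0,0.12,0,0,0],[0,0,0.04,0,0,0],[0,0,0,0,0,0],[0,0,0,0,0,0]]' && python3 -m pendant '[[0,0,0,0,0,0],[0,0,0,0,0,0],[0,0,0,0,0,0],[0,0,0,0,0,0],[0,0,0,0,0,0]]' 1 && python3 -m pendant '[[0,0,-0.4,0,0,0],[0,0,-0.8,0,0,0],[0,0,-1,0,0,0],[0,0,-1,0,0,0],[0,0,-1,0,0,0]]' && python3 -m pendant '[[0,0,-1,0,0,0],[0,0,-1,0,0,0],[0,0.8,0,0,0,0],[0,0.8,0,0,0,0],[0,0.8,0,0,0,0]]' && python3 -m pendant '[[0,1,0,0,0,0],[0,1,0,0,0,0],[0,1,0,0,0,0],[0,0,0,0,0,0],[0,0,0,0,0,0]]' && python3 - <<'E'
from h import *
p,d,c,T=snap('wrist'); P=cloud(d,c,T); cv2.imwrite('pics/w2.png',p)
np.savez('w2.npz',p=p,d=d,T=T)
def rep(m,mn=100):
    k,l,st,ce=cv2.connectedComponentsWithStats(m.astype(np.uint8))
    for i in range(1,k):
        if st[i,4]>mn: Q=P[l==i]; rc=cv2.minAreaRect((Q[:,:2]*1000).astype(np.float32)); print(st[i],np.median(Q,0).round(4),np.round(rc[0],1),np.round(rc[1],1),round(rc[2],1))
X,Y,Z=P[...,0],P[...,1],P[...,2]; B=(X>.44)&(X<.68)&(abs(Y)<.09)
rep(B&(abs(Z-.025)<.006)); print(); rep(B&(abs(Z-.118)<.006)); print(); rep(B&(abs(Z-.109)<.004),20); rep(B&(abs(Z-.056)<.004),20)
E
```

```text
clock: 10.63
tool_pos: [0.4981, -0.2153, 0.0266]
eef_rot: [0.036, 0.999, -0.0, 0.0]
contact_force: [-1.7, 0.6, 2.2]
opening: 0.679
finger_force: 45.0
clock: 11.05
tool_pos: [0.4979, -0.2153, 0.0262]
eef_rot: [0.036, 0.999, 0.0, 0.0]
contact_force: [0.3, 0.2, -0.8]
opening: 1.0
finger_force: 0.0
clock: 11.47
tool_pos: [0.4976, -0.2153, 0.1329]
eef_rot: [0.036, 0.999, 0.0, -0.0]
contact_force: [-0.5, -0.5, 0.5]
opening: 0.999
finger_force: 0.0
clock: 11.88
tool_pos: [0.5023, -0.1553, 0.1826]
eef_rot: [0.037, 0.999, -0.0, 0.001]
contact_force: [0.1, 0.7, 0.1]
opening: 1.0
finger_force: 0.0
clock: 12.3
tool_pos: [0.5077, -0.0791, 0.1819]
eef_rot: [0.034, 0.999, 0.0, 0.0]
contact_force: [-0.5, -1.4, -1.6]
opening: 1.0
finger_force: 0.0
[  345   170   120   162 12912] [ 0.5208 -0.0027  0.0249] [548.8  -2. ] [ 99.6 160. ] 85.7

[ 361  345   71   25 1538] [ 0.5883 -0.0279  0.1177] [589.8 -25.7] [50.9 20.4] 89.1

[360 330  59  40 659] [ 0.5798 -0.0311  0.109 ] [582.5 -35.4] [25.2 48.5] 26.5
[355 281  62  25 485] [ 0.5755 -0.0109  0.0556] [569.3 -22.5] [52.6 20.7] 87.8
[352 322   3  24  28] [ 0.6071 -0.0521  0.0564] [608.  -52.1] [ 0.3 28.8] 85.9
```

View pics/w2.png

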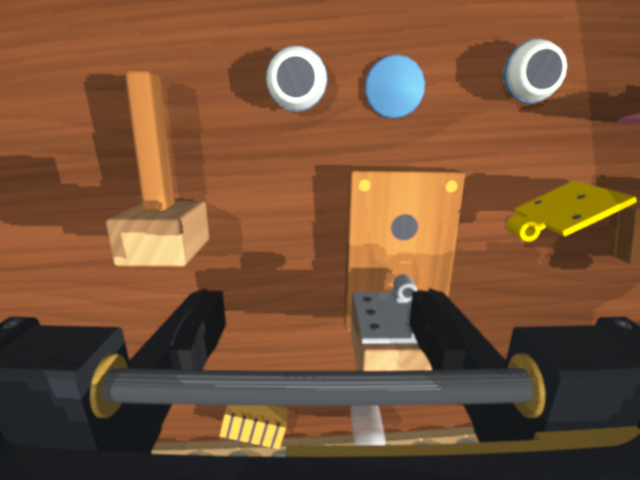

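Seen from the wrist, the mallet rests at (155,220), clear of the jig. The peg shows only as a dark disc at (404,227), which looks flush; I'll check its depth. Next is the leaf.

```bash
python3 -m pendant '[[0,0.8,-0.2,0,0,-0.02],[0,1,-0.2,0,0,-0.02],[0,1,0,0,0,-0.02],[0,1,0,0,0,0],[0,1,0,0,0,0]]' 0.3 >/dev/null && python3 -m pendant '[[0,1,0,0,0,0],[0,1,0,0,0,0],[0,1,0,0,0,0],[0,1,0,0,0,0],[0,1,0,0,0,0]]' && python3 -m pendant '[[0.8,1,0,0,0,0],[0.8,1,0,0,0,0],[0.5,0.5,0,0,0,0],[0,0,0,0,0,0],[0,0,0,0,0,0]]' && python3 - <<'E'
from h import *
z=np.load('w2.npz'); c=optics.calibration('wrist'); P=cloud(z['d'],c,z['T'])
print('peg',P[222:232,399:409,2].mean(),'board',P[180:185,400:410,2].mean())
b=z['p']; g=cv2.cvtColor(b,cv2.COLOR_BGR2GRAY); m=(g[205:250,380:430]<110).astype(np.uint8); k,l,st,ce=cv2.connectedComponentsWithStats(m)
i=1+st[1:,4].argmax(); print('peg disc',st[i],onz([ce[i]+[380,205]],.025,c,z['T']))
p,d,c,T=snap('wrist'); P=cloud(d,c,T); cv2.imwrite('pics/w3.png',p); np.savez('w3.npz',p=p,d=d,T=T)
def rep(m,mn=60):
    k,l,st,ce=cv2.connectedComponentsWithStats(m.astype(np.uint8))
    for i in range(1,k):
        if st[i,4]>mn: Q=P[l==i]; rc=cv2.minAreaRect((Q[:,:2]*1000).astype(np.float32)); print(st[i],np.median(Q,0).round(4),np.round(rc[0],1),np.round(rc[1],1),round(rc[2],1))
X,Y,Z=P[...,0],P[...,1],P[...,2]; B=(X>.44)&(X<.64)&(Y>.19)&(Y<.36)
rep(B&(abs(Z-.084)<.0025)); print();rep(B&(abs(Z-.03)<.003)); print(); rep(B&(abs(Z-.059)<.003))
plan([.54,.24,.047],96.5)
E
```

```text
clock: 13.18
tool_pos: [0.488, 0.1621, 0.1914]
eef_rot: [-0.057, 0.998, -0.001, 0.0]
contact_force: [-0.4, 0.7, 0.7]
opening: 0.654
finger_force: 0.0
clock: 13.6
tool_pos: [0.4286, 0.2181, 0.1915]
eef_rot: [-0.058, 0.998, -0.0, 0.0]
contact_force: [0.7, -0.7, -0.3]
opening: 0.654
finger_force: 0.0
peg 0.025566394228874502 board 0.024861631153907996
peg disc [19 17  1  1  1] [[ 0.51430063 -0.00440624  0.025     ]]
[324 329   7  42 236] [0.5276 0.2398 0.0839] [529.1 239.9] [41.6  4.8] 5.5

[304 301  20  52 892] [0.54   0.2287 0.0298] [542.1 229.1] [57.8 18.9] 7.4
[ 330  301   54   49 2349] [0.536  0.2699 0.0299] [536.2 273. ] [57.6 55.3] 7.4

yawY 96.54 turn z deg 0.04 units 0.0002 tilt(tool x,y err deg) [-0.05 -0.07] shift units [-4.491  0.407  5.779] mm [-112.3   10.2  144.5] t 13.65
```

View pics/w3.png

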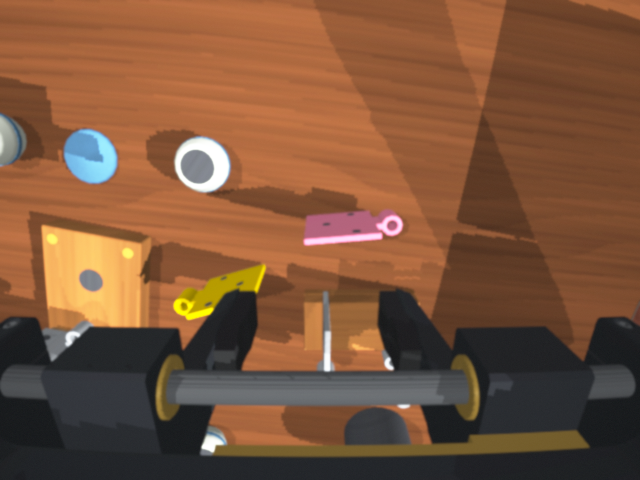

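The wrist view shows the peg disc at (91,281), flush (z 0.0256). The chosen leaf stands in the left slot at (327,330), between the open fingers, with a rack yaw of about 7.4°.

```bash
python3 -m pendant '[[-0.8,0.1,0,0,0,-0.005],[-0.9,0.1,0,0,0,0],[-0.9,0.1,0,0,0,0],[-0.9,0.1,0.5,0,0,0],[-0.7,0,0.8,0,0,0]]' && python3 -m pendant '[[0,0,0.9,0,0,0],[0,0,0.9,0,0,0],[0,0,0.6,0,0,0],[0,0,0,0,0,0],[0,0,0,0,0,0]]' && python3 - <<'E'
from h import *
plan([.5365,.2403,.047],97.4)
E
```

```text
clock: 14.07
tool_pos: [0.5363, 0.2411, 0.16]
eef_rot: [-0.064, 0.998, 0.001, 0.003]
contact_force: [0.6, 1.4, -0.1]
opening: 0.649
finger_force: 0.0
clock: 14.48
tool_pos: [0.532, 0.2402, 0.0982]
eef_rot: [-0.064, 0.998, -0.001, -0.0]
contact_force: [-0.3, 0.4, 1.5]
opening: 0.653
finger_force: 0.0
yawY 97.39 turn z deg -0.01 units -0.0001 tilt(tool x,y err deg) [ 0.05 -0.09] shift units [-0.179 -0.014  2.047] mm [-4.5 -0.4 51.2] t 14.4833
```

```bash
python3 -m pendant '[[-0.15,0,0.6,0,0,0],[0,0,0.7,0,0,0],[0,0,0.5,0,0,0],[0,0,0.25,0,0,0],[0,0,0,0,0,0]]' && python3 -m pendant '[[0,0,0,0,0,0],[0,0,0,0,0,0],[0,0,0,0,0,0],[0,0,0,0,0,0],[0,0,0,0,0,0]]' -1 40 && python3 -m pendant '[[0,0,0,0,0,0],[0,0,0,0,0,0],[0,0,0,0,0,0],[0,0,0,0,0,0],[0,0,0,0,0,0]]'
```

```text
clock: 14.9
tool_pos: [0.5347, 0.2422, 0.0469]
eef_rot: [-0.066, 0.998, -0.0, -0.001]
contact_force: [0.5, 0.1, -0.6]
opening: 0.651
finger_force: 0.0
clock: 15.32
tool_pos: [0.5351, 0.2431, 0.048]
eef_rot: [-0.066, 0.998, 0.0, 0.0]
contact_force: [-0.2, -0.9, -0.3]
opening: 0.295
finger_force: 0.0
clock: 15.73
tool_pos: [0.5352, 0.2398, 0.0475]
eef_rot: [-0.065, 0.998, -0.002, -0.0]
contact_force: [0.9, -4.2, 2.6]
opening: 0.051
finger_force: 39.7
```

The leaf is gripped (4.5 mm opening at 40 N). Now lift it straight up, turn and carry.

```bash
python3 -m pendant '[[0,0,-0.4,0,0,0],[0,0,-0.8,0,0,0],[0,0,-0.9,0,0,0],[0,0,-0.9,0,0,0],[0,0,-0.9,0,0,0]]' && python3 -m pendant '[[0,0,-0.6,0,0,0],[0,0,0,0,0,0.0215],[0,0,0,0,0,0.0215],[0,0,0,0,0,0.0215],[0,0,0,0,0,0]]' && python3 - <<'E'
from h import *
plan([.4607,.0039,.16],85.75)
E
```

```text
clock: 16.15
tool_pos: [0.5342, 0.244, 0.1462]
eef_rot: [-0.067, 0.998, 0.001, -0.0]
contact_force: [0.7, -0.1, -1.8]
opening: 0.051
finger_force: 39.8
clock: 16.57
tool_pos: [0.5343, 0.2441, 0.1604]
eef_rot: [0.035, 0.999, 0.001, 0.0]
contact_force: [-0.5, -0.2, -2.1]
opening: 0.054
finger_force: 39.8
yawY 85.94 turn z deg 0.19 units 0.001 tilt(tool x,y err deg) [0.   0.08] shift units [ 2.225e+00 -9.799e+00  3.000e-03] mm [ 5.56e+01 -2.45e+02  1.00e-01] t 16.5667
```

```bash
python3 -m pendant '[[0.25,-0.5,0,0,0,0.001],[0.3,-0.9,0,0,0,0],[0.3,-0.9,0,0,0,0],[0.3,-0.9,0,0,0,0],[0.3,-0.9,0,0,0,0]]' >/dev/null && python3 -m pendant '[[0.3,-0.9,0,0,0,0],[0.3,-0.9,0,0,0,0],[0.17,-0.9,0,0,0,0],[0,-0.9,0,0,0,0],[0,-0.9,0,0,0,0]]' && python3 -m pendant '[[0,-0.8,0,0,0,0],[0,-0.4,0,0,0,0],[0,0,0,0,0,0],[0,0,0,0,0,0],[0,0,0,0,0,0]]' && python3 - <<'E'
from h import *
plan([.4607,.0039,.073],85.75)
a=[]
for n in ['scene','side','wrist']:
    p,d,c,T=snap(n); np.savez(n+'4.npz',p=p,d=d,T=T); a.append(p)
s=a[0]; w=a[2]
cv2.imwrite('pics/v4.png',np.hstack([cv2.resize(s[170:310,250:400],(400,373)),cv2.resize(a[1][170:310,230:390],(400,373))]))
E
```

```text
clock: 17.4
tool_pos: [0.4633, 0.0325, 0.1602]
eef_rot: [0.035, 0.999, 0.001, 0.0]
contact_force: [1.1, -0.6, -2.6]
opening: 0.052
finger_force: 39.8
clock: 17.82
tool_pos: [0.462, 0.0046, 0.1601]
eef_rot: [0.036, 0.999, 0.001, 0.0]
contact_force: [0.2, 0.9, -1.8]
opening: 0.052
finger_force: 39.8
yawY 85.93 turn z deg 0.18 units 0.001 tilt(tool x,y err deg) [-0.05  0.1 ] shift units [ 0.053 -0.038  3.484] mm [ 1.3 -1.  87.1] t 17.8167
```

View pics/v4.png

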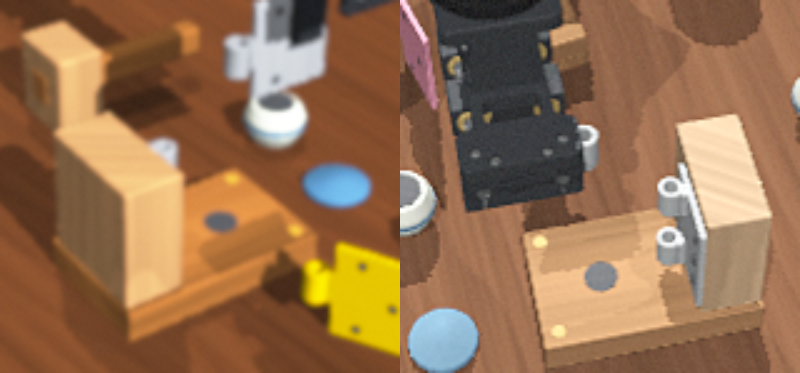

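Both views show the leaf held upright, with its knuckle (side ≈(306,220)) pointing to the jamb. The fixed knuckles are at side (339,239) and (338,257), and the peg is flush. Lower to gap height while still retracted, then measure the relative offset.

```bash
python3 -m pendant '[[0,-0.04,0.6,0,0,0.001],[0,0,0.8,0,0,0],[0,0,0.8,0,0,0],[0,0,0.8,0,0,0],[0,0,0.48,0,0,0]]' && python3 -m pendant '[[0,0,0,0,0,0],[0,0,0,0,0,0]]' && python3 - <<'E'
from h import *
plan([.4607,.0039,.073],85.75)
for n in ['side','scene']:
    p,d,c,T=snap(n); P=cloud(d,c,T); np.savez(n+'5.npz',p=p,d=d,T=T)
    if n=='side': cv2.imwrite('pics/s5.png',cv2.resize(p[190:290,270:370],(600,600),interpolation=cv2.INTER_CUBIC))
    g=cv2.cvtColor(p,cv2.COLOR_BGR2HSV); X,Y,Z=P[...,0],P[...,1],P[...,2]
    for lab,z0,B in [('up',.109,(X>.55)&(X<.585)&(abs(Y+.004)<.025)),('low',.056,(X>.55)&(X<.585)&(abs(Y+.004)<.025)),('held',.0845,(X>.49)&(X<.54)&(abs(Y)<.03))]:
        m=B&(abs(Z-z0)<.006)&(g[...,1]<90)
        m2=B&(abs(Z-z0)<.002)&(g[...,1]<90)
        v,u=np.nonzero(m2)
        if len(u)>5: print(n,lab,m.sum(),len(u),'px',u.mean().round(1),v.mean().round(1),'bbox xyz',P[m2].min(0).round(4),P[m2].max(0).round(4))
E
```

```text
clock: 18.38
tool_pos: [0.4612, 0.0028, 0.0714]
eef_rot: [0.037, 0.999, 0.0, -0.001]
contact_force: [-0.5, 0.9, -2.6]
opening: 0.05
finger_force: 39.8
clock: 18.55
tool_pos: [0.4613, 0.0025, 0.0727]
eef_rot: [0.038, 0.999, 0.0, -0.001]
contact_force: [1.1, -0.1, -2.5]
opening: 0.053
finger_force: 39.8
yawY 85.69 turn z deg -0.06 units -0.0003 tilt(tool x,y err deg) [0.06 0.  ] shift units [ 0.027  0.053 -0.014] mm [ 0.7  1.3 -0.3] t 18.55
side up 145 102 px 341.7 240.1 bbox xyz [ 0.5625 -0.0289  0.107 ] [0.5849 0.0167 0.1109]
side low 90 51 px 338.4 259.3 bbox xyz [ 0.5621 -0.0286  0.0542] [0.5804 0.0028 0.0576]
side held 50 32 px 306.0 254.5 bbox xyz [ 0.5083 -0.0126  0.0825] [0.5191 0.0056 0.0864]
scene up 59 43 px 311.6 224.7 bbox xyz [ 0.5622 -0.0142  0.107 ] [0.5758 0.0085 0.1106]
scene held 91 52 px 338.5 225.1 bbox xyz [ 0.4902 -0.0078  0.0826] [0.52   0.0094 0.0864]
```

View pics/s5.png

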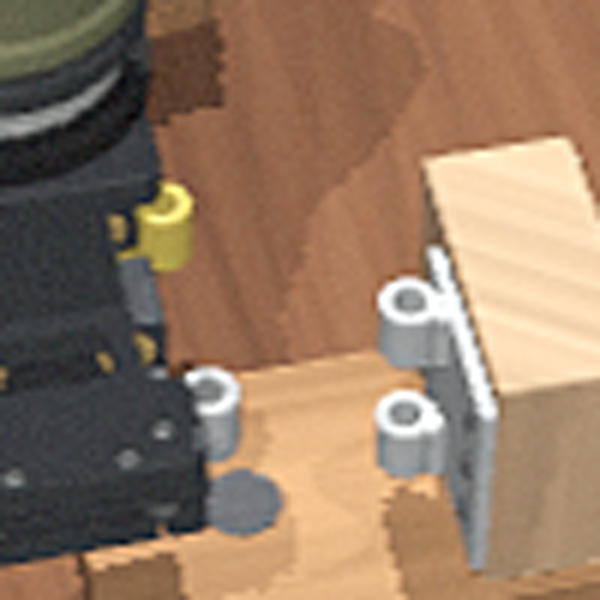

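The side crop shows the held knuckle's hole at crop (211,387), with the fixed holes at (410,298) (upper) and (405,412) (lower). I'll cast rays through them at their top-face heights.

```bash
cat > rel.py <<'E'
from h import *
def rel(p,d,T,guess,zs,n='side'):
    c=optics.calibration(n); P=cloud(d,c,T); g=cv2.cvtColor(p,cv2.COLOR_BGR2GRAY); out=[]
    G=cv2.resize(g,None,fx=8,fy=8,interpolation=cv2.INTER_CUBIC)
    for (u,v),z in zip(guess,zs):
        x0,y0=int((u+.5)*8),int((v+.5)*8); w=G[y0-28:y0+28,x0-32:x0+32]
        t,m=cv2.threshold(w,0,255,cv2.THRESH_BINARY_INV+cv2.THRESH_OTSU)
        k,l,st,ce=cv2.connectedComponentsWithStats(m); i=l[28,32]
        if i==0: i=1+np.argmin([np.hypot(*(ce[j]-[32,28])) for j in range(1,k)])
        uv=((ce[i]+[x0-32,y0-28])+.5)/8-.5; q=onz([uv],z,c,T)[0]
        ui,vi=int(round(uv[0])),int(round(uv[1])); W=P[vi-5:vi+6,ui-6:ui+7]; W=W[(np.hypot(W[...,0]-q[0],W[...,1]-q[1])<.0085)&(abs(W[...,2]-z)<.006)]
        print('px',uv.round(2),'area',st[i,4]/64,'xyz',q.round(4),'topz',np.median(W[:,2]).round(4) if len(W) else None,len(W)); out.append(q)
    return np.array(out)
E
python3 - <<'E'
from rel import *
z=np.load('side5.npz'); a=rel(z['p'],z['d'],z['T'],[(337.9,239.3),(337.1,258.3),(304.8,254.1)],[.109,.056,.0845])
eye=(a[0]+a[1])/2; dxy=(eye-a[2])[:2]; s=r.get_state(); print('eye',eye,'held-tcp',a[2]-s['tool_pos'],'need',dxy)
for th in(-4.0,-4.3): 
    t=np.radians(th); print('jig x,y need mm',1000*dxy@[np.cos(t),np.sin(t)],1000*dxy@[-np.sin(t),np.cos(t)])
M=R.from_quat(s['eef_rot']).as_matrix(); print('tool units',np.r_[dxy,0]@M/.025, 'held dir', np.degrees(np.arctan2(*(a[2]-s['tool_pos'])[[1,0]])))
E
```

```text
px [337.75 239.71] area 18.296875 xyz [ 0.57   -0.0058  0.109 ] topz 0.1082 53
px [336.99 258.47] area 18.15625 xyz [ 0.5701 -0.0058  0.056 ] topz 0.055 52
px [303.52 254.97] area 21.9375 xyz [ 0.5096 -0.0026  0.0845] topz 0.0837 30
eye [ 0.57003895 -0.00578461  0.0825    ] held-tcp [ 0.04771182 -0.0048537   0.01088314] need [ 0.06040933 -0.00315376]
jig x,y need mm 60.48217090572867 1.0678642436808037
jig x,y need mm 60.47575053253802 1.3845320649701014
tool units [-2.41897116  0.05782428  0.00286719] held dir -5.808687223651428
```

The upper and lower holes agree to 0.1 mm, at eye (0.5700,-0.0058), and the heights match. The held-hole blob merged with the dark gripper edge; from the rim its pixel is about (304.7,254.1), so about 58.5 mm remains. I'll move 48 mm and re-measure.

```bash
python3 -m pendant '[[-0.3,0.05,0,0,0,0],[-0.5,0,0,0,0,0],[-0.5,0,0,0,0,0],[-0.4,0,0,0,0,0],[-0.22,0,0,0,0,0]]' && python3 -m pendant '[[0,0,0,0,0,0],[0,0,0,0,0,0],[0,0,0,0,0,0]]' && python3 - <<'E'
from h import *
p,d,c,T=snap('side'); np.savez('side6.npz',p=p,d=d,T=T); q,d,c,T=snap('scene'); np.savez('scene6.npz',p=q,d=d,T=T)
cv2.imwrite('pics/s6.png',np.hstack([cv2.resize(p[220:280,310:370],(400,400),interpolation=cv2.INTER_CUBIC),cv2.resize(q[190:250,290:350],(400,400),interpolation=cv2.INTER_CUBIC)]))
s=r.get_state(); print(s['tool_pos'],s['contact_force'])
E
```

```text
clock: 19.07
tool_pos: [0.5121, -0.0008, 0.074]
eef_rot: [0.039, 0.999, 0.001, 0.002]
contact_force: [0.3, -0.2, -1.4]
opening: 0.049
finger_force: 39.8
clock: 19.32
tool_pos: [0.5085, -0.0008, 0.0731]
eef_rot: [0.038, 0.999, -0.0, -0.0]
contact_force: [-0.3, -0.2, -2.5]
opening: 0.051
finger_force: 39.8
[ 0.50851538 -0.0007273   0.0730066 ] [-0.71144154 -1.27933555 -2.62006325]
```

View pics/s6.png

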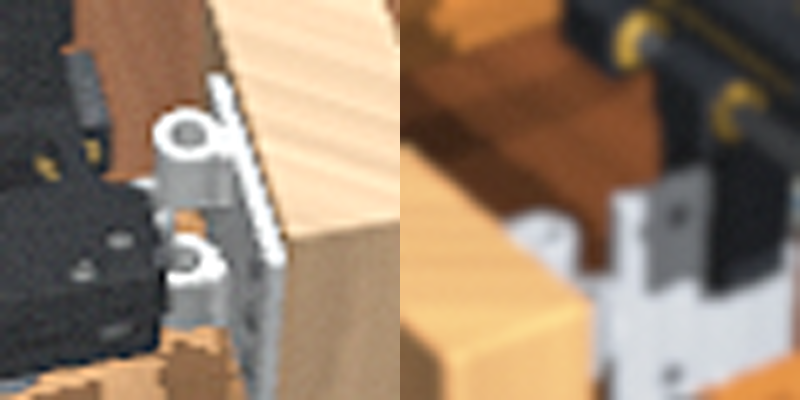

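The gripper now hides the held knuckle in the side view (only the fixed holes at crop (187,135) and (187,258) show). I'll use the TCP-to-hole offset from the earlier, clearer views.

```bash
python3 - <<'E'
from rel import *
c=optics.calibration('side'); z5=np.load('side5.npz'); z4=np.load('side4.npz')
h5=onz([(304.7,254.1)],.0846,c,z5['T'])[0]; print('held5',h5,'off',h5-[.4613,.0025,.0727])
b=rel(z4['p'],z4['d'],z4['T'],[(306,219.5)],[.172]); print('off4',b[0]-[.462,.0046,.1601])
for n,u0,v0 in [('side4',306,219),('side5',305,254)]:
    g=cv2.cvtColor(np.load(n+'.npz')['p'],cv2.COLOR_BGR2GRAY); print(g[v0-5:v0+6,u0-6:u0+8])
# scene camera: relative x from plate edges
s=r.get_state(); print(s['tool_pos'],s['eef_rot'])
E
```

```text
held5 [ 0.51207403 -0.0014445   0.0846    ] off [ 0.05077403 -0.0039445   0.0119    ]
px [308.2  218.56] area 16.46875 xyz [0.5205 0.001  0.172 ] topz 0.1712 27
off4 [ 0.05849418 -0.00356457  0.0119    ]
[[ 99 103 110 112 118 109 112 107 106 107 109 100 107 112]
 [107  94 106 109 106 108 105 110 109 107 105 100  98 110]
 [ 67  86 117 117  96  98  96 101 105 104 108 107 100 108]
 [ 69 200 253 253 255 255 204 120  93 100 104 102 105 107]
 [ 84 142 180 185 191 236 255 239 155 100 107 105 110 105]
 [ 89 114 127 136 128 144 231 255 230 154  97 102 102 107]
 [ 50  70 116 137 131 128 176 232 232 161  97 101 103 101]
 [ 61  71 107 129 130 128 195 244 236 156 101 110 104 105]
 [ 52  82  97 115 122 169 250 255 197 110 103 109 102 108]
 [ 91 111 118 228 255 255 248 217 146 107 107 104 106 102]
 [ 90 113  86 197 237 218 187 147 121 109 110 112 104 103]]
[[126 119 118 111 110 116 115 117 112 116 114 113 112 103]
 [108  73  67  88 101 104 109 110 109 107 116 113 107 101]
 [ 76  61  51 123 176 194 208 186 127 100 104 103 101 105]
 [ 66  88 244 255 231 215 237 255 252 199 150 186 196 191]
 [ 61  93 209 220 157 134 156 197 242 237 189 173 177 177]
 [ 52  52 113 136 125 128 130 137 188 235 225 172 179 176]
 [ 62  60  45  99 131 136 129 128 192 235 215 163 175 175]
 [ 62  58  60  79 112 127 136 155 240 255 214 169 183 187]
 [ 60  57  53 108 183 207 210 255 255 223 157 165 191 192]
 [ 63  59  54 102 201 247 253 238 210 171 125 143 173 167]
 [ 64  62  58  57 118 155 164 163 150 138 127 143 158 156]]
[ 0.50851538 -0.0007273   0.0730066 ] [ 3.82355871e-02  9.99268618e-01 -9.68831955e-05 -5.08653070e-04]
```

```bash
python3 -m pendant '[[-0.1,-0.01,0,0,0,0],[-0.12,-0.01,0,0,0,0],[-0.1,0,0,0,0,0],[-0.05,0,0,0,0,0],[0,0,0,0,0,0]]' && python3 -m pendant '[[0,0,0,0,0,0],[0,0,0,0,0,0],[0,0,0,0,0,0]]' && python3 - <<'E'
from h import *
plan([.5186,-.0016,.073],85.75)
E
```

```text
clock: 19.83
tool_pos: [0.5191, -0.002, 0.073]
eef_rot: [0.039, 0.999, 0.0, 0.0]
contact_force: [-0.3, 0.3, -2.3]
opening: 0.051
finger_force: 39.8
clock: 20.08
tool_pos: [0.5183, -0.0019, 0.0729]
eef_rot: [0.038, 0.999, 0.0, -0.0]
contact_force: [-0.4, -0.1, -2.8]
opening: 0.053
finger_force: 39.8
yawY 85.6 turn z deg -0.15 units -0.0008 tilt(tool x,y err deg) [0.02 0.  ] shift units [-0.01   0.014 -0.002] mm [-0.2  0.4 -0.1] t 20.0833
```

No contact at the target. A gentle probe in x, using the fixed plate as reference, will check the centring.

```bash
python3 -m pendant '[[-0.04,0,0,0,0,0],[0,0,0,0,0,0],[0,0,0,0,0,0]]' && python3 -m pendant '[[-0.04,0,0,0,0,0],[0,0,0,0,0,0],[0,0,0,0,0,0]]' && python3 -m pendant '[[-0.03,0,0,0,0,0],[0,0,0,0,0,0],[0,0,0,0,0,0]]'
```

```text
clock: 20.33
tool_pos: [0.5196, -0.002, 0.073]
eef_rot: [0.038, 0.999, 0.0, 0.0]
contact_force: [-0.7, 0.7, -2.1]
opening: 0.054
finger_force: 39.8
clock: 20.58
tool_pos: [0.5206, -0.0021, 0.073]
eef_rot: [0.038, 0.999, 0.0, 0.0]
contact_force: [0.2, 0.4, -1.7]
opening: 0.058
finger_force: 39.8
clock: 20.83
tool_pos: [0.5213, -0.0022, 0.073]
eef_rot: [0.038, 0.999, 0.0, 0.0]
contact_force: [-0.5, 0.2, -2.4]
opening: 0.053
finger_force: 39.8
```

```bash
python3 -m pendant '[[-0.03,0,0,0,0,0],[0,0,0,0,0,0],[0,0,0,0,0,0]]' && python3 -m pendant '[[-0.03,0,0,0,0,0],[0,0,0,0,0,0],[0,0,0,0,0,0]]'
```

```text
clock: 21.08
tool_pos: [0.5215, -0.0023, 0.0728]
eef_rot: [0.038, 0.999, -0.0, -0.0]
contact_force: [-0.2, -0.2, -1.6]
opening: 0.051
finger_force: 39.8
clock: 21.33
tool_pos: [0.5215, -0.0023, 0.0728]
eef_rot: [0.038, 0.999, -0.0, -0.001]
contact_force: [-4.6, 0.5, 0.3]
opening: 0.052
finger_force: 39.8
```

Contact at TCP x=0.5215 agrees with the estimate to 0.7 mm, so centre is about 0.5205. I'll back off and hold.

```bash
python3 -m pendant '[[0.05,0,0,0,0,0],[0.05,0.015,0,0,0,0],[0,0,0,0,0,0],[0,0,0,0,0,0],[0,0,0,0,0,0]]' && python3 -m pendant '[[0,0,0,0,0,0],[0,0,0,0,0,0],[0,0,0,0,0,0]]' && python3 - <<'E'
from h import *
plan([.5203,-.0019,.073],85.75)
p,d,c,T=snap('side'); P=cloud(d,c,T); m=(abs(P[...,2]-.07)<.004)&(P[...,1]<-.12)&(P[...,0]>.4)&(P[...,0]<.62); Q=P[m]; print('mallet',cv2.minAreaRect((Q[:,:2]*1000).astype(np.float32)),np.median(Q,0))
E
```

```text
clock: 21.75
tool_pos: [0.5211, -0.0017, 0.0731]
eef_rot: [0.038, 0.999, 0.0, 0.001]
contact_force: [0.0, -0.6, -1.7]
opening: 0.051
finger_force: 39.8
clock: 22.0
tool_pos: [0.5205, -0.0017, 0.073]
eef_rot: [0.038, 0.999, 0.0, 0.0]
contact_force: [-0.8, 0.3, -2.4]
opening: 0.056
finger_force: 39.8
yawY 85.6 turn z deg -0.15 units -0.0009 tilt(tool x,y err deg) [-0.02  0.01] shift units [ 0.007 -0.009 -0.001] mm [ 0.2 -0.2 -0. ] t 22.0
mallet ((505.38275146484375, -216.61402893066406), (60.53251266479492, 40.557865142822266), 86.4792709350586) [ 0.5048054  -0.21807159  0.06951951]
```

The leaf is centred with no contact, and the mallet is standing on the bench. Handing in.

```bash
python3 -c "
from plant import r
print(r.finish_job())"
```

```text
the job is handed in; nothing more can be done
None
```

I handed the job in at about 22 s, though `finish_job` gave no verdict: the peg is flush (25.6 mm), the mallet stands on the bench off the jig, and the single-knuckle leaf is held upright in the gap, touching nothing; its sideways (y) centring is estimated to 1–1.5 mm from the pictures, as the gripper hid the knuckle at the end.

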